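# Fish the biscuit cutters out of the gap and shut them in their drawer

## Robot

A 6-joint arm with a two-finger parallel gripper is mounted at the origin on the work surface. World frame = base frame: x ahead of the robot, y to its left, z up, the work surface at z = 0. Lengths are in mm, angles in degrees, forces in N, time in s.
With the tool pointing down it reaches from about 350 to 850 mm from the base axis. Payload 8.1 kg.
Tool frame: the origin (TCP) lies at the very end of the fingers, on their centre line; the grasp point (between the pads) lies r.tcp_to_grasp behind it (r.tcp_to_grasp is the distance from the TCP to the grasp point, in mm); z points along the fingers, y is the line along which they close (so a half turn about z gives the same grasp; the last joint's range is limited). The gripper opens to 85 mm and grips with 20 to 120 N. Pads are 22 mm wide; open, the fingers measure 114 mm over their backs; the gripper's body (76 mm by 85 mm) begins 54 mm behind the grasp point. The pads swing forward as they close: fully open they stand 13 mm farther back than shut.
Start: joints at [-69.866, 7.471, 85.268, -0, 87.261, -4.893], TCP at [253.845, -543.662, 231.292] pointing down, gripper open.
Joint ranges: [-169.43, 169.43], [-51.17, 129.36], [1.28, 143.12], [-76.62, 256.62], [0, 156.53], [-152.29, 152.29]. Speed limits (degrees/s): [136.94, 136.94, 159.86, 180, 180, 180].

## Interface

Orientations are given as [roll, pitch, yaw] about the fixed x, y, z axes, in that order (R = Rz(yaw) Ry(pitch) Rx(roll)).
In Python, from bench import r gives the robot as it stands.
- The arm moves only by the shell command python3 -m handwheel 'ROWS' [OPENING] [FORCE]. ROWS is JSON, a list of rows, each a list of 4 numbers: the shift along the tool's x, y, z in m, then the turn about the tool's z in degrees. A call has 1 to 10 rows; each row shifts and turns the commanded pose from where the row before left it, along the tool's axes as they then stand; what a row does not reach is not made up. A row lasts 1/10 s, in which the tool goes at most 50 mm and 8.59 degrees, less where a joint would pass 70% of its speed; a pose out of reach is approached as far as the arm can. A call is refused whole if a number of a shift passes 0.05 or a number of a turn 8.59, either way. A call with a gripper value outside its range is refused whole. OPENING is the finger opening in m, from 0 to 0.0854, set as the call begins (- or left out, the last holds). The fingers move at their own pace and stop on an object; FORCE is the grip in N (left out, the last holds). Time passes only in rows, so rows that do not move let the fingers close. It gives the time, the measured TCP pose, the force, the opening and the grip force at its end, in the units of the state.
- r.sense(): the state, without advancing time (a new reading comes with each control period).
- r.snapshot(name): name is "scene" or "top" or "wrist"; returns the picture (400x640x3 uint8, red, green, blue); there is no depth.
- r.camera_params(name): a dict with "fx", "fy", "cx", "cy" (pixels), "R" (3x3) and "t" (3): a world point X has camera coordinates R X + t; the wrist camera has in their place "mount" (4x4, takes a point from camera to tool coordinates, whose origin is the TCP and whose axes are the flange's). Camera axes: x right, y down, z forward; pixel columns grow to the right and rows downward; lengths in mm; the calibration is good to about 2 mm. A picture is of the moment at which its call begins: read the wrist's pose just before it. camera_params takes no time and is no camera call.
- r.hand_in(): hands the job in; it is judged then, once.
The state is a dict: "time": time; "joint_pos": joint angles; "qd": joint speeds; "joint_efforts": joint torques, N m; "tool_pos": TCP position; "tcp_rot": TCP orientation; "ft_force": force on the tool from outside, world axes, zero at the start; "wrist_torque": the same for the moment, N m; "finger_gap": finger opening in mm; "grip_force": force on a finger pad.
Only numpy, scipy, OpenCV 4.12 (cv2) and the standard library are available. Lean on these libraries where they do the work, as an engineer would, in place of code of your own. Each camera call takes 0.05 s, during which the arm holds its last target. There are 200 camera calls.

## Task

Some biscuit cutters have dropped into the narrow gap between the drawer chest and the contact grill: fish them out with the hooked rod (do not touch them with the gripper while they are down in the gap) and put every biscuit cutter, also those on the open worktop, into the open drawer. Then push the drawer fully shut, and after that turn the cam latch over its hump until it drops into its low notch in front of the drawer. Hang the rod back upright in its stand, and leave the jar, mill and mug where they are.

Things in the scene. Friction and masses are not known exactly. Their poses are not given: they have to be found in the camera images.
- chest: wooden drawer chest, fixed, 220 mm deep (own x), 340 wide (y), 130 high; front faces its -x. Origin: centre of underside. Its +y side is one wall of the gap, which is 50 mm wide (chest y 170 to 220 mm), 130 deep, runs along chest x and is open above and at both ends.
- grill: contact grill, steel and black, fixed, 240 mm deep (x), 280 wide (y), 130 high, parallel to the chest; its -y side is the other wall of the gap. A bar handle stands out 36 mm in front of it. Origin: centre of underside.
- drawer (a joint): how far the drawer is out towards chest -x, m: 0 shut (front's outer face at chest x = -122 mm), 0.135 fully out; starts nearly out. About 1.5 N of friction. Drawer front: 330 mm wide, 12 thick, 14 to 134 mm above the worktop; on it two knobs standing out 20 mm, 66 mm up, 75 mm left and right of its middle.
- drawer_row (a point): point on the drawer's inner floor (14 mm above the worktop), midway across, 58 mm behind the front's inner face, 70 behind its outer face; moves with the drawer, axes as the chest's. Inside: x -58 to +120 mm, y +-144 mm from here; side walls 60 mm high, front 120. Fully out, it is open above up to x = +80 mm here, the rest is under the chest top.
- latch (a joint): turn of the latch, rad, anticlockwise from above: 0 open (lever along chest +y), 1.571 in the notch (lever along chest -x, nose in front of the drawer). Starts 0 to 0.15. Turning lifts the lever 8 mm up a cam (0.2 to 0.8), level to about 1.15, then it drops off the edge to 7 mm below its start height (by about 1.3). A spring presses it down with 12 to 15 N: about 4 N at the knob to turn it.
- latch_pivot (a point): point on the upright axis of the latch, on top of the chest, 147 mm above the worktop; fixed in the chest.
- latch_knob (a point): black upright round knob at the end of the latch lever, 18 mm across, 40 tall; this point is on its axis, 16 mm below its top, 75 mm from the pivot's axis, 177 mm above the worktop at the start. The lever under it is 18 mm wide, its upper face 22 mm below this point.
- rod: hooked rod, 100 g. Origin: centre of the underside of its wooden collar (34 x 34 x 8 mm). Above it a wooden grip 18 x 18 mm (sides along own x, y) up to z = 63 mm. Below, a 7 mm steel bar runs down to z = -115, bends square to a foot along own +x, 38 mm long; its tip turns up to x = 43, z = -105 (bar's centre line). Starts hung in the stand, foot along stand +x.
- stand: dark steel stand, fixed, base 70 x 120 mm. From two posts (30 x 10 mm, at own y +-52) prongs 30 mm deep (x +-15) reach inwards, leaving a slot 16 mm wide along x, open at both ends. The rod hangs with its shank in the slot, collar on the prongs, whose top is 145 mm up. Origin: centre of underside, below the slot's middle; hung, the rod's origin is 145 mm above it.
- cutter_a: steel biscuit cutter: open rectangular rim 25 mm tall, 50 long (own x), 42 wide (y), 70 g. Strap handle arches across its width over the middle: top bar 10 (x) by 42 (y) by 6 mm, 58 to 64 mm above the underside, on an upright strap at each end; opening below it 36 wide, 33 high. Origin: centre of underside. Starts upright in the gap, bar across it; a, b, c stand about 77 mm apart in any order; may be absent.
- cutter_b: steel biscuit cutter: open six-sided rim 25 mm tall, 56 long (own x), 42 wide (y), 70 g. Strap handle arches across its width over the middle: top bar 10 (x) by 42 (y) by 6 mm, 58 to 64 mm above the underside, on an upright strap at each end; opening below it 36 wide, 33 high. Origin: centre of underside. Starts upright in the gap, bar across it; a, b, c stand about 77 mm apart in any order; may be absent.
- cutter_c: steel biscuit cutter: open rectangular rim 25 mm tall, 44 long (own x), 42 wide (y), 70 g. Strap handle arches across its width over the middle: top bar 10 (x) by 42 (y) by 6 mm, 58 to 64 mm above the underside, on an upright strap at each end; opening below it 36 wide, 33 high. Origin: centre of underside. Starts upright in the gap, bar across it; a, b, c stand about 77 mm apart in any order; may be absent.
- cutter_d: steel biscuit cutter: open six-sided rim 25 mm tall, 56 long (own x), 42 wide (y), 70 g. Strap handle arches across its width over the middle: top bar 10 (x) by 42 (y) by 6 mm, 58 to 64 mm above the underside, on an upright strap at each end; opening below it 36 wide, 33 high. Origin: centre of underside. Starts upright on the open worktop; may be absent.
- cutter_e: steel biscuit cutter: open rectangular rim 25 mm tall, 50 long (own x), 42 wide (y), 70 g. Strap handle arches across its width over the middle: top bar 10 (x) by 42 (y) by 6 mm, 58 to 64 mm above the underside, on an upright strap at each end; opening below it 36 wide, 33 high. Origin: centre of underside. Starts upright on the open worktop; may be absent.
- jam_jar: jar with white cap, 66 mm across, 90 mm tall. Bystander, loose: leave it where it is. Origin: centre of its underside.
- pepper_mill: dark wooden mill, 54 mm across, 150 mm tall. Bystander, loose: leave it where it is. Origin: centre of its underside.
- mug: white mug, 80 mm across, 90 mm tall. Bystander, loose: leave it where it is. Origin: centre of its underside.
Things that resemble listed ones, but are neither listed nor needed, are in the scene too. What is shaped like the cutter_e but purple or red is not meant.

How it is judged (in metres and radians):
On the way, in this order (a step that is already met when the one before it is completed fails the run):
1. every biscuit cutter present lies in the drawer, with the drawer still out (x of cutter_a in the frame of drawer_row between -0.06 and 0.125 m and y of cutter_a in the frame of drawer_row between -0.146 and 0.146 m and z of cutter_a in the frame of drawer_row between -0.005 and 0.045 m and x of cutter_b in the frame of drawer_row between -0.06 and 0.125 m and y of cutter_b in the frame of drawer_row between -0.146 and 0.146 m and z of cutter_b in the frame of drawer_row between -0.005 and 0.045 m and x of cutter_c in the frame of drawer_row between -0.06 and 0.125 m and y of cutter_c in the frame of drawer_row between -0.146 and 0.146 m and z of cutter_c in the frame of drawer_row between -0.005 and 0.045 m and x of cutter_d in the frame of drawer_row between -0.06 and 0.125 m and y of cutter_d in the frame of drawer_row between -0.146 and 0.146 m and z of cutter_d in the frame of drawer_row between -0.005 and 0.045 m and x of cutter_e in the frame of drawer_row between -0.06 and 0.125 m and y of cutter_e in the frame of drawer_row between -0.146 and 0.146 m and z of cutter_e in the frame of drawer_row between -0.005 and 0.045 m and linear speed of each of cutter_a, cutter_b, cutter_c, cutter_d, cutter_e below 0.03 m/s and value of joint drawer above 0.03 m), for 0.2 s.
2. the drawer is pushed fully shut (value of joint drawer below 0.01 m), for 0.2 s.
3. the latch has dropped into its notch, the drawer still shut (value of joint latch above 1.25 rad and z of latch_knob in the frame of chest below 0.1735 m and value of joint drawer below 0.01 m), for 0.2 s.
At the end, for the whole second after the job is handed in: All biscuit cutters present rest inside the drawer, the drawer is shut to within 10 mm, the latch is beyond 1.25 rad with its knob dropped over 2 mm below start height, and the rod hangs still in the stand's slot, within 14 mm along the slot, 10 mm across and 5 mm in height, tilted under 0.12 rad (all of step 3 and x of cutter_a in the frame of drawer_row between -0.06 and 0.125 m and y of cutter_a in the frame of drawer_row between -0.146 and 0.146 m and z of cutter_a in the frame of drawer_row between -0.005 and 0.045 m and x of cutter_b in the frame of drawer_row between -0.06 and 0.125 m and y of cutter_b in the frame of drawer_row between -0.146 and 0.146 m and z of cutter_b in the frame of drawer_row between -0.005 and 0.045 m and x of cutter_c in the frame of drawer_row between -0.06 and 0.125 m and y of cutter_c in the frame of drawer_row between -0.146 and 0.146 m and z of cutter_c in the frame of drawer_row between -0.005 and 0.045 m and x of cutter_d in the frame of drawer_row between -0.06 and 0.125 m and y of cutter_d in the frame of drawer_row between -0.146 and 0.146 m and z of cutter_d in the frame of drawer_row between -0.005 and 0.045 m and x of cutter_e in the frame of drawer_row between -0.06 and 0.125 m and y of cutter_e in the frame of drawer_row between -0.146 and 0.146 m and z of cutter_e in the frame of drawer_row between -0.005 and 0.045 m and linear speed of each of cutter_a, cutter_b, cutter_c, cutter_d, cutter_e, rod below 0.03 m/s and x of rod in the frame of stand between -0.014 and 0.014 m and y of rod in the frame of stand between -0.01 and 0.01 m and z of rod in the frame of stand between 0.14 and 0.15 m and angle between rod's own z axis and vertical below 0.12 rad); the robot touches nothing.
It fails at once if the gripper touched a biscuit cutter while it was down in the gap ((x of cutter_a in the frame of chest between -0.12 and 0.12 m and y of cutter_a in the frame of chest between 0.17 and 0.22 m and height (world z) of cutter_a below 0.04 m and contact force between the fingers and cutter_a above 0.3 N) or (x of cutter_b in the frame of chest between -0.12 and 0.12 m and y of cutter_b in the frame of chest between 0.17 and 0.22 m and height (world z) of cutter_b below 0.04 m and contact force between the fingers and cutter_b above 0.3 N) or (x of cutter_c in the frame of chest between -0.12 and 0.12 m and y of cutter_c in the frame of chest between 0.17 and 0.22 m and height (world z) of cutter_c below 0.04 m and contact force between the fingers and cutter_c above 0.3 N)).
It fails at once if the jar, mill or mug was pushed more than 30 mm (distance of any of jam_jar, pepper_mill, mug from where it was at the start of the episode above 0.03 m).
Of cutter_a, cutter_b, cutter_c only 2 to 3 are there at a start; the rules pass over those that are not, and their reading is None.
Of cutter_d, cutter_e only 1 to 2 are there at a start; the rules pass over those that are not, and their reading is None.
At some moment in a run one of cutter_d, cutter_e may be knocked a few centimetres aside while the robot is not near it.
It also fails if it takes over 210 s, if anything falls off the work surface, if the arm or the gripper's body presses on something with over 40 N, if the wrist force passes 120 N, or if a joint passes its speed limit or range.

## Working session

There is one attempt and no reset: what is moved stays moved. The work goes in short steps, Python scripts to look and compute and a shell command to move; the robot and the scene stay as the last step left them, time stands still between calls to the robot, and variables do not carry over. Pictures are saved under pics/ and viewed, at most 14 in all, crops included, and the job is handed in when it is done.

```bash
ls; mkdir -p pics
python3 - <<'E'
from bench import r
import cv2,numpy as np
print(r.sense()); print(r.tcp_to_grasp)
for n in("scene","top","wrist"):
    im=r.snapshot(n); cv2.imwrite(f"pics/{n}0.png",im[:,:,::-1]); 
    p=r.camera_params(n); print(n,p)
E
```

```text
pics
{'time': 0.0, 'joint_pos': array([-6.98657196e+01,  7.51636947e+00,  8.53304553e+01,  1.66370696e-03,
        8.72585858e+01, -4.89285173e+00]), 'qd': array([ 8.20707475e-02,  1.44517395e-05,  3.01821904e-02,  7.63943427e-02,
       -6.56865111e-02, -7.62728128e-02]), 'joint_efforts': array([-5.81882687e-04, -5.69396853e+01, -5.00550091e+01, -3.13244709e-04,
        1.49967842e-02, -2.86931801e-06]), 'tool_pos': array([ 253.67358988, -543.14047479,  230.21998058]), 'tcp_rot': array([-1.79895115e+02, -1.06463369e-02,  2.50270413e+01]), 'ft_force': array([ 0.15025454, -0.36089276,  0.1320928 ]), 'wrist_torque': array([ 0.01276662, -0.01193927,  0.02532884]), 'grip_force': 0.0, 'finger_gap': 85.33550379128162}
18.700000000000003
scene {'fx': 375.79512569449236, 'fy': 375.79512569449236, 'cx': 322.7617659429644, 'cy': 196.09593671149173, 'R': array([[-0.22065358,  0.975341  , -0.00468198],
       [ 0.71499756,  0.15848682, -0.68092614],
       [-0.66339316, -0.1535964 , -0.73233713]]), 't': array([ 141.00070463, -279.10211947, 1475.28310134])}
top {'fx': 502.6102862055054, 'fy': 502.6102862055054, 'cx': 314.9411643586644, 'cy': 200.17954748648515, 'R': array([[-0.01884993, -0.99976188, -0.01099384],
       [-0.98654368,  0.02038458, -0.16222218],
       [ 0.16240766,  0.00778802, -0.98669301]]), 't': array([ -21.64766246,  517.12308505, 1677.09071678])}
wrist {'fx': 338.4146753491847, 'fy': 338.4146753491847, 'cx': 324.0275300962057, 'cy': 206.03951296868607, 'mount': array([[ 1.15477278e-03, -9.63951407e-01, -2.66075837e-01,
         6.75489470e+01],
       [ 9.99999122e-01,  1.28611133e-03, -3.19371577e-04,
        -9.91259876e-01],
       [ 6.50061830e-04, -2.66075234e-01,  9.63952046e-01,
        -1.41218515e+02],
       [ 0.00000000e+00,  0.00000000e+00,  0.00000000e+00,
         1.00000000e+00]])}
```

View pics/scene0.png

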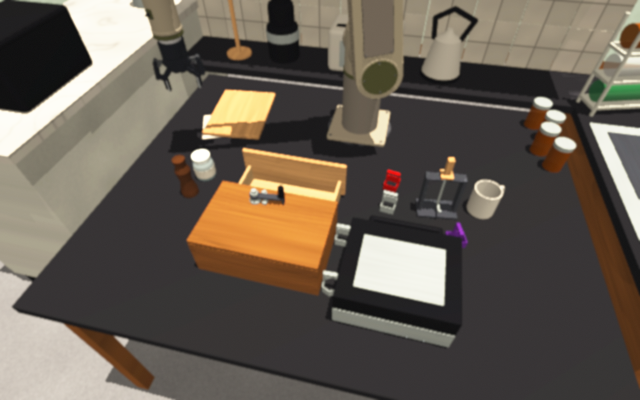

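View pics/top0.png

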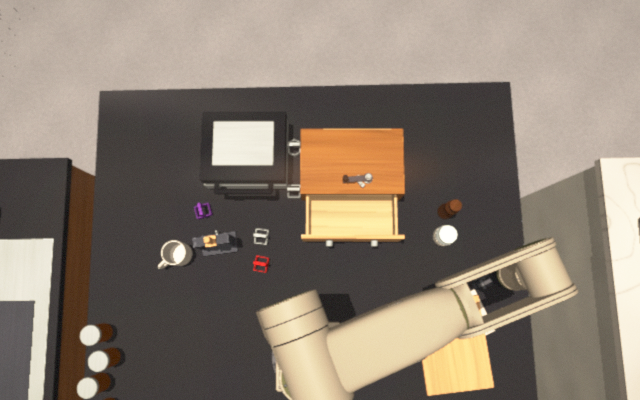

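The pictures show the steel cutter at top (261,237), the decoys red (261,264) and purple (203,210), and two gap cutters at top (294,146) and (293,190). The rod and stand are at (215,242), the mug at (175,254), the jar at (445,235) and the mill at (452,208). I'll zoom in on these, and on something pale by the board at scene (207,125).

Run:
```python
import cv2,numpy as np
t=cv2.imread("pics/top0.png");s=cv2.imread("pics/scene0.png")
a=cv2.resize(t[110:280,150:350],(800,680))[:,:][:600] if 0 else cv2.resize(t[125:275,180:420],(800,500),interpolation=cv2.INTER_CUBIC)
cv2.imwrite("pics/c1.png",a)
b=cv2.resize(s[80:180,150:300],(400,267),interpolation=cv2.INTER_CUBIC)
c=cv2.resize(s[150:300,310:510],(800,600),interpolation=cv2.INTER_CUBIC)
c[:267,400:]=0
c=np.vstack([cv2.resize(s[150:300,320:520],(440,330),interpolation=cv2.INTER_CUBIC), np.zeros((0,440,3),np.uint8)])
w=cv2.imread("pics/wrist0.png")
row=np.zeros((600,800,3),np.uint8); row[:330,:440]=c; row[:240,440:800]=cv2.resize(b,(360,240)); row[350:600,0:400]=cv2.resize(w,(400,250))
cv2.imwrite("pics/c2.png",row)
```

```text
(no output)
```

View pics/c1.png

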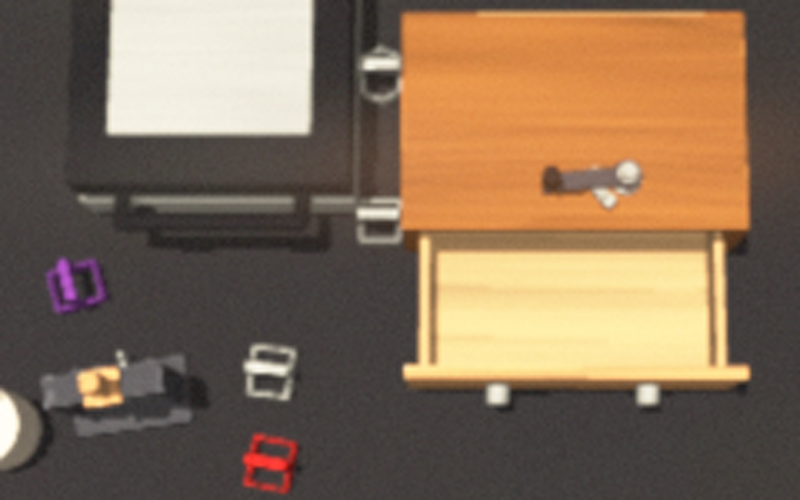

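View pics/c2.png

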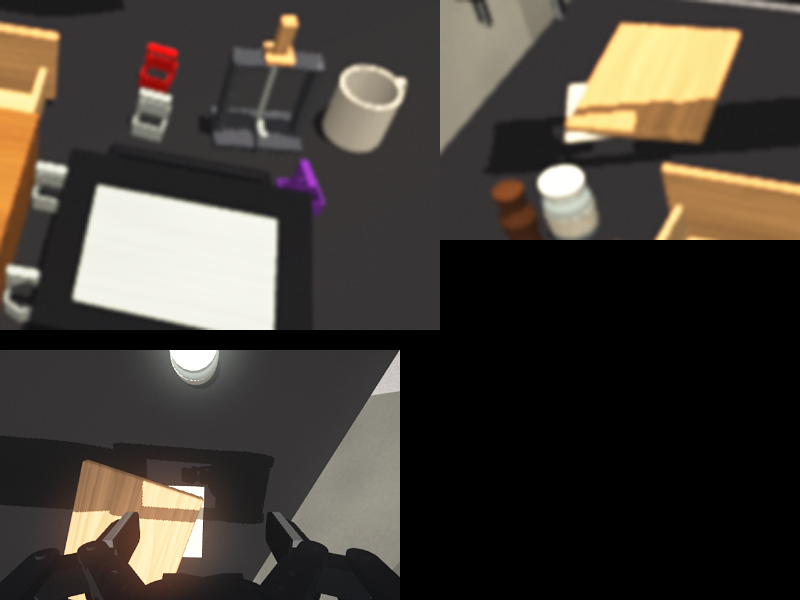

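Close crop: the free steel cutter has a rectangular rim, so it is e. The decoys are red and purple. In the gap there is a six-sided cutter (b) at the back and a rectangular one at the front. Next, the first position estimates.

```bash
cat > h.py <<'E'
import numpy as np,cv2
from scipy.spatial.transform import Rotation as Ro
from bench import r
def cam(n,s=None):
    p=r.camera_params(n)
    if n!="wrist": R,t=p["R"],p["t"]
    else:
        s=s or r.sense(); T=np.eye(4); T[:3,:3]=Ro.from_euler("xyz",s["tcp_rot"],degrees=True).as_matrix(); T[:3,3]=s["tool_pos"]
        M=np.linalg.inv(T@p["mount"]); R,t=M[:3,:3],M[:3,3]
    return R,t,p
def ray(n,u,z,s=None):
    R,t,p=cam(n,s); c=-R.T@t
    d=R.T@np.array([(u[0]-p["cx"])/p["fx"],(u[1]-p["cy"])/p["fy"],1]); return c+d*(z-c[2])/d[2]
def proj(n,X,s=None):
    R,t,p=cam(n,s); x=R@np.array(X,float)+t; return np.array([p["fx"]*x[0]/x[2]+p["cx"],p["fy"]*x[1]/x[2]+p["cy"]])
def st(): 
    s=r.sense(); print("t",round(s["time"],2),"tcp",s["tool_pos"].round(1),"rot",s["tcp_rot"].round(2),"gap",round(s["finger_gap"],1),"F",s["ft_force"].round(1)); return s
def snap(name,n="wrist"):
    s=r.sense(); im=r.snapshot(n)[:,:,::-1].copy(); cv2.imwrite(f"pics/{name}.png",im)
    import pickle; pickle.dump(s,open(f"pics/{name}.pkl","wb")); return s,im
def load(name):
    import pickle; return pickle.load(open(f"pics/{name}.pkl","rb")),cv2.imread(f"pics/{name}.png")
E
python3 - <<'E'
from h import *
f=lambda x,y:(180+x*.3,125+y*.3)
P={"ch_bl":((401,12),130),"ch_br":((744,12),130),"ch_fr":((749,230),130),"ch_fl":((402,230),130),"drawfrontL":((404,372),134),"drawfrontR":((749,372),134),
"latchpiv":((628,170),160),"knobtop":((551,176),193),"b bar":((381,62),64),"front bar":((379,210),64),"e bar":((270,368),64),"red bar":((270,462),64),"rodtop":((97,378),208),"gripbase":((100,395),153),
"standBL":((75,430),10),"standBR":((190,415),10),"standTR":((185,358),10),"prongL":((43,393),145),"prongR":((162,373),145),"grillFL":((72,190),130)}
for k,(u,z) in P.items(): print(k,ray("top",f(*u),z).round(0))
for k,u,z in [("mug",(175,254),90),("jar",(446,235),90),("mill",(453,206),150)]: print(k,ray("top",u,z).round(0))
E
```

```text
ch_bl [744.  12. 130.]
ch_br [ 736. -330.  130.]
ch_fr [ 516. -324.  130.]
ch_fl [523.  14. 130.]
drawfrontL [384.  14. 134.]
drawfrontR [ 378. -317.  134.]
latchpiv [ 572. -206.  160.]
knobtop [ 561. -130.  193.]
b bar [712.  35.  64.]
front bar [556.  39.  64.]
e bar [397. 150.  64.]
red bar [304. 151.  64.]
rodtop [378. 292. 208.]
gripbase [367. 301. 153.]
standBL [343. 358.  10.]
standBR [356. 239.  10.]
standTR [415. 245.  10.]
prongL [370. 358. 145.]
prongR [387. 244. 145.]
grillFL [570. 337. 130.]
mug [340. 430.  90.]
jar [ 384. -459.   90.]
mill [ 471. -472.  150.]
```

```bash
python3 -m handwheel '[[0,0,-0.003,-8.12],[0,0,-0.003,-8.12],[0,0,-0.003,-8.12],[0,0,-0.003,-8.12],[0,0,-0.003,-8.12],[0,0,-0.003,-8.12],[0,0,-0.003,-8.12],[0,0,-0.003,-8.12],[0,0,0,0],[0,0,0,0]]'; python3 -m handwheel '[[0.04,0.02,0,0],[0.045,0.02,0,0],[0.045,0.02,0,0],[0.045,0.02,0,0],[0.045,0.02,0,0],[0.045,0.02,0,0],[0.045,0.02,0,0],[0.045,0.02,0,0],[0.045,0.02,0,0],[0.045,0.02,0,0]]'
```

```text
time: 1.15
tool_pos: [253.8, -543.5, 255.0]
tcp_rot: [-180.0, -0.0, 89.7]
ft_force: [-0.6, 0.8, 1.0]
finger_gap: 85.1
grip_force: 0.0
time: 2.15
tool_pos: [454.3, -96.7, 255.2]
tcp_rot: [180.0, 0.0, 89.7]
ft_force: [0.9, -0.3, 0.8]
finger_gap: 85.4
grip_force: 0.0
```

```bash
python3 -c "
from h import *
snap('w1')"
python3 -m handwheel '[[0.04,-0.01,0,0],[0.04,-0.01,0,0],[0.04,-0.01,0,0],[0.04,-0.01,0,0],[0.04,-0.01,0,0],[0.02,-0.005,0,0],[0,0,0,0],[0,0,0,0]]' 0.05
python3 -c "
from h import *
snap('w2'); a=load('w1')[1]; b=load('w2')[1]
cv2.imwrite('pics/c3.png',cv2.resize(np.vstack([a,b]),(480,600)))
snap('t2','top')"
```

```text
time: 3.0
tool_pos: [398.9, 121.3, 255.1]
tcp_rot: [-180.0, 0.0, 89.9]
ft_force: [0.2, -0.4, -0.5]
finger_gap: 49.8
grip_force: 0.0
```

View pics/c3.png

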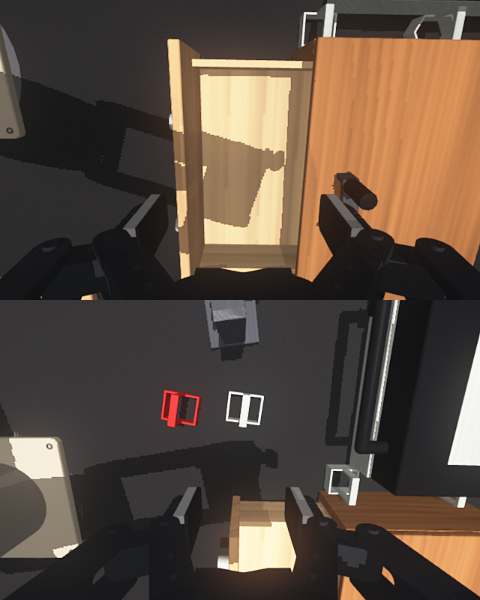

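Wrist views: e is at (327,144) in w2, to the right of the red decoy, with its bar running up-down. The drawer is clear, and the front gap cutter is at (458,245).

Run:
```python
from h import *
s,im=load('w2')
m=((im.min(2)>120)).astype(np.uint8)
n,l,stt,c=cv2.connectedComponentsWithStats(m)
for i in range(1,n):
    if stt[i,4]>80: print(stt[i],c[i].round(0))
i=min((i for i in range(1,n) if stt[i,4]>80),key=lambda i:np.hypot(*(c[i]-[327,144])))
cn,_=cv2.findContours((l==i).astype(np.uint8),cv2.RETR_CCOMP,cv2.CHAIN_APPROX_NONE)
for k in cn:
    rc=cv2.minAreaRect(k); print(len(k),rc,"z25",ray("wrist",rc[0],25,s).round(1),"z64",ray("wrist",rc[0],64,s).round(1))
x,y,w,h=stt[i][:4]; cv2.imwrite('pics/c4.png',cv2.resize(im[y-20:y+h+20,x-20:x+w+20],None,fx=5,fy=5))
```

```text
[ 496    0   37  187 1136] [514.  90.]
[284  11  43  18 427] [300.  20.]
[ 597   45   43  176 3874] [625. 161.]
[301 121  51  49 964] [326. 146.]
[  12  183   74   56 3271] [ 49. 209.]
[488 205  11  32 169] [493. 221.]
[437 220  42  16 195] [460. 226.]
[437 225  20  34 183] [443. 241.]
[465 237  15  37 368] [472. 255.]
[609 262  13  15 146] [615. 269.]
[ 290  295  105   68 4596] [350. 332.]
[ 70 324  35  20 328] [ 85. 334.]
286 ((325.2222900390625, 146.51341247558594), (47.379024505615234, 45.431941986083984), 7.853313446044922) z25 [400.1 154.2  25. ] z64 [399.9 157.9  64. ]
99 ((338.5599670410156, 145.57998657226562), (15.980613708496094, 34.93107604980469), 8.13010311126709) z25 [414.5 155.2  25. ] z64 [412.9 158.8  64. ]
```

View pics/c4.png

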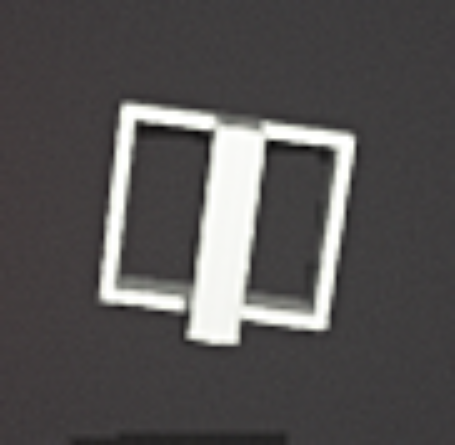

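```bash
python3 -m handwheel '[[0,0,0,7.5],[0.02,-0.003,0,0],[0.015,0,0.03,0],[0,0,0.04,0],[0,0,0.04,0],[0,0,0.04,0],[0,0,0.035,0],[0,0,0.028,0],[0,0,0,0],[0,0,0,0]]' 0.05; python3 -m handwheel '[[0,0,0,0],[0,0,0,0],[0,0,0,0],[0,0,0,0],[0,0,0,0],[0,0,0,0],[0,0,-0.02,0],[0,0,-0.03,0],[0,0,-0.04,0],[0,0,-0.04,0]]' 0 40
```

```text
time: 4.1
tool_pos: [400.7, 155.5, 42.6]
tcp_rot: [-179.9, 0.0, 82.4]
ft_force: [0.6, 0.0, 0.8]
finger_gap: 49.8
grip_force: 0.0
time: 5.1
tool_pos: [400.1, 156.3, 173.8]
tcp_rot: [-180.0, 0.0, 82.5]
ft_force: [1.6, 0.3, -1.3]
finger_gap: 8.9
grip_force: 39.2
```

```bash
python3 - <<'E'
from h import *
s,im=load('w1')
for y in (80,130,180): print([int(v) for v in cv2.cvtColor(im,cv2.COLOR_BGR2GRAY)[y,210:440:6]])
k=1/.75
for nm,u,z in [("front outer top",(167*k,40*k),134),("front inner top",(180*k,40*k),134),("chest FL",(314*k,38*k),130),("chest F low",(306*k,260*k),130),("front inner low",(190*k,270*k),134),("wall +y inner top",(250*k,68*k),74),("knobtop",(368*k,198*k),193)]:
    print(nm,ray("wrist",u,z,s).round(1))
E
python3 -m handwheel '[[0,0,-0.03,-7.5],[0,0,-0.03,0],[-0.05,0.005,0,0],[-0.05,0.005,0,0],[-0.05,0.005,0,0],[-0.05,0.01,0,0],[-0.05,0.01,0,0],[-0.05,0.01,0,0],[-0.05,0.01,0,0],[-0.04,0,0,0]]'
```

```text
[52, 54, 54, 222, 222, 141, 87, 93, 236, 239, 240, 242, 242, 243, 244, 239, 231, 231, 216, 216, 202, 202, 192, 194, 175, 149, 147, 104, 107, 68, 65, 36, 38, 54, 55, 70, 159, 152, 149]
[56, 58, 63, 187, 219, 217, 92, 98, 105, 92, 234, 235, 231, 231, 233, 229, 225, 235, 235, 234, 231, 225, 217, 212, 215, 226, 224, 225, 221, 189, 125, 115, 122, 127, 62, 164, 156, 153, 159]
[37, 38, 39, 41, 116, 122, 81, 90, 92, 92, 138, 138, 123, 209, 234, 227, 233, 235, 234, 232, 228, 222, 218, 213, 227, 226, 224, 225, 217, 123, 120, 115, 132, 127, 161, 156, 154, 160, 157]
front outer top [381.8  12.8 134. ]
front inner top [394.2  12.8 134. ]
chest FL [522.9  14.8 130. ]
chest F low [ 531.  -236.8  130. ]
front inner low [ 388.4 -247.5  134. ]
wall +y inner top [462.7  -9.2  74. ]
knobtop [ 563.  -124.2  193. ]
time: 6.1
tool_pos: [455.0, -231.7, 232.7]
tcp_rot: [179.9, 0.0, 89.9]
ft_force: [-0.3, 0.5, -0.5]
finger_gap: 9.0
grip_force: 39.3
```

```bash
python3 -m handwheel '[[-0.02,0,0.03,0],[0,0,0.04,0],[0,0,0.04,0],[0,0,0.03,0],[0,0,0.02,0],[0,0,0.01,0],[0,0,0.005,0],[0,0,0,0]]'; python3 -m handwheel '[[0,0,0,0],[0,0,0,0],[0,0,0,0],[0,0,-0.03,0],[0,0,-0.04,0],[0,0,-0.04,0],[0,0,-0.05,0],[0,0,-0.05,0],[0,0,0,0]]' 0.03; python3 -c "
from h import *
snap('w3')"
```

```text
time: 6.9
tool_pos: [455.8, -249.4, 58.7]
tcp_rot: [179.9, 0.1, 90.0]
ft_force: [-0.8, -0.1, -0.4]
finger_gap: 9.0
grip_force: 39.3
time: 7.8
tool_pos: [457.8, -251.1, 276.8]
tcp_rot: [179.3, 0.5, 90.0]
ft_force: [1.1, -0.1, 0.6]
finger_gap: 29.6
grip_force: 0.0
```

```bash
python3 -m handwheel '[[0.05,-0.007,-0.004,0],[0.05,-0.007,-0.004,0],[0.05,-0.007,-0.004,0],[0.05,-0.007,-0.004,0],[0.05,-0.007,-0.004,0],[0.05,-0.007,-0.004,0],[0.05,-0.007,-0.004,0],[0.05,-0.007,-0.004,0],[0.045,-0.007,0,0],[0.045,-0.007,0,0]]' 0.05;python3 -m handwheel '[[0,0,0,0],[0,0,0,0]]'; python3 -c "
from h import *
s,b=snap('w4'); st(); a=load('w3')[1]
cv2.imwrite('pics/c5.png',cv2.resize(np.vstack([a,b]),(480,600)))"
```

```text
time: 8.85
tool_pos: [384.4, 237.7, 297.9]
tcp_rot: [-180.0, 0.0, 90.0]
ft_force: [1.1, -0.2, 0.4]
finger_gap: 49.8
grip_force: 0.0
time: 9.05
tool_pos: [384.6, 236.5, 297.5]
tcp_rot: [-179.9, 0.1, 90.2]
ft_force: [-0.2, -1.0, 0.2]
finger_gap: 50.2
grip_force: 0.0
t 9.1 tcp [385.1 235.6 297.8] rot [-1.7991e+02  7.0000e-02  9.0050e+01] gap 50.1 F [ 0.   0.5 -0.1]
```

View pics/c5.png

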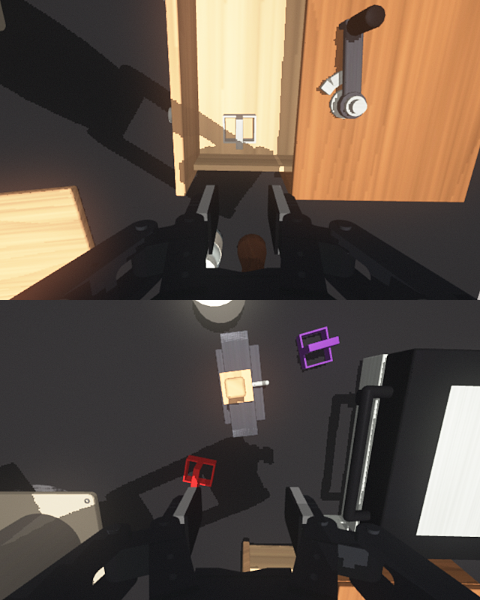

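e stands upright in the drawer at w3 (320,170). The rod is at w4 (313,115), with its foot pointing image-right. I'll locate the grip top and its angle by colour.

Run:
```python
from h import *
s,im=load('w4')
c=im[80:160,270:370]; hsv=cv2.cvtColor(c,cv2.COLOR_BGR2HSV)
m=((hsv[...,1]>60)&(hsv[...,2]>120)&(hsv[...,0]<30)).astype(np.uint8)
cn,_=cv2.findContours(m,cv2.RETR_EXTERNAL,cv2.CHAIN_APPROX_NONE); k=max(cn,key=cv2.contourArea)
rc=cv2.minAreaRect(k); print(rc); u=np.array(rc[0])+[270,80]; print("collar",u,ray("wrist",u,153,s).round(1))
P=[ray("wrist",p+np.array([270,80]),153,s) for p in cv2.boxPoints(rc)]; print(np.round(P,1).tolist())
cv2.imwrite('pics/c6.png',cv2.resize(c,None,fx=6,fy=6,interpolation=cv2.INTER_CUBIC))
```

```text
((45.336429595947266, 35.41263961791992), (43.50107955932617, 42.552589416503906), 82.56858825683594)
collar [315.3364296  115.41263962] [376.8 302.6 153. ]
[[357.6, 317.1, 153.0], [391.5, 321.5, 153.0], [396.5, 287.6, 153.0], [361.5, 283.0, 153.0]]
```

View pics/c6.png

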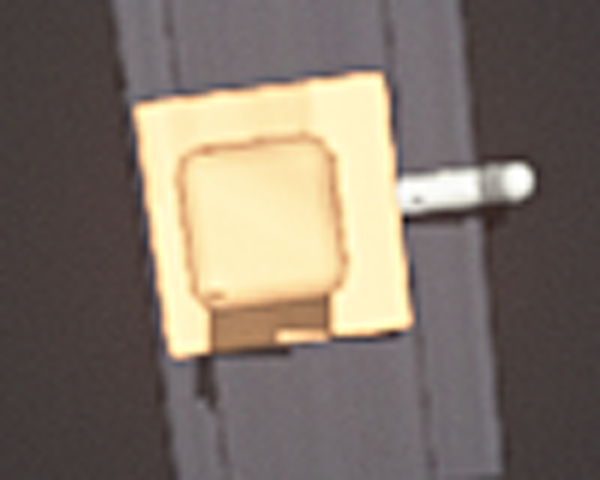

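```bash
python3 -c "
from h import *
s,_=load('w4'); print(ray('wrist',(314.2,117),208,s))"
python3 -m handwheel '[[0,0,0,-7.8],[0.03,0.001,0,0],[0.0365,0,0,0],[0,0,0,0],[0,0,0.04,0],[0,0,0.04,0],[0,0,0.035,0],[0,0,0.02,0],[0,0,0,0],[0,0,0,0]]' 0.05 60
```

```text
[377.43256269 302.1043217  208.        ]
time: 10.1
tool_pos: [378.1, 300.7, 164.3]
tcp_rot: [-180.0, 0.0, 97.7]
ft_force: [0.4, 0.8, 0.8]
finger_gap: 49.9
grip_force: 0.0
```

```bash
python3 -m handwheel '[[0,0,0,0],[0,0,0,0],[0,0,0,0],[0,0,0,0],[0,0,0,0],[0,0,0,0]]' 0 60;python3 -m handwheel '[[0,0,-0.01,0],[0,0,-0.02,0],[0,0,-0.03,0],[0,0,-0.04,0],[0,0,-0.04,0],[0,0,-0.03,0],[0,0,0,0]]'
```

```text
time: 10.7
tool_pos: [378.6, 302.4, 165.7]
tcp_rot: [179.8, -0.0, 97.8]
ft_force: [0.5, -1.8, 6.9]
finger_gap: 17.3
grip_force: 59.0
time: 11.4
tool_pos: [378.9, 303.1, 340.3]
tcp_rot: [179.5, -0.2, 97.8]
ft_force: [-0.5, 0.1, 0.0]
finger_gap: 17.3
grip_force: 58.7
```

```bash
python3 -m handwheel '[[0,0,0,4.55],[0,0,0,4.55],[-0.03,0.01,0,0],[-0.04,0.018,0,0],[-0.04,0.02,0,0],[-0.04,0.02,0,0],[-0.04,0.02,0,0],[-0.04,0.015,0,0],[-0.03,0.005,0,0],[0,0,0,0]]'; python3 -m handwheel '[[0,0,0,0],[0,0,0,0]]'
python3 - <<'E'
from h import *
s,im=load('w2'); print("front bar w2",ray('wrist',(472,255),64,s).round(1))
s,im=snap('w5'); st()
h=cv2.cvtColor(im,cv2.COLOR_BGR2HSV)
n,l,q,c=cv2.connectedComponentsWithStats(((im.min(2)>130)).astype(np.uint8))
for i in range(1,n):
    if q[i,4]>60: print(q[i],c[i].round(0),ray('wrist',c[i],64,s).round(1))
E
```

```text
time: 12.4
tool_pos: [479.5, 36.2, 333.0]
tcp_rot: [-179.9, 0.1, 88.4]
ft_force: [0.6, -0.5, 0.1]
finger_gap: 17.2
grip_force: 58.8
time: 12.6
tool_pos: [479.2, 40.4, 333.6]
tcp_rot: [-180.0, -0.0, 88.7]
ft_force: [-0.0, 1.0, -1.4]
finger_gap: 17.0
grip_force: 58.8
front bar w2 [555.8  44.   64. ]
t 12.65 tcp [479.2  40.6 333.7] rot [-1.7998e+02 -2.0000e-02  8.8760e+01] gap 17.5 F [ 0.3  1.3 -1. ]
[403   0   8  93 261] [406.  43.] [573.1 181.7  64. ]
[  470     0   170   115 18205] [555.  57.] [741.  164.1  64. ]
[383 113  21  72 496] [392. 159.] [561.2  52.6  64. ]
[  12  119   49   68 2381] [ 35. 153.] [130.4  69.6  64. ]
[365 147  15  32 143] [369. 161.] [533.7  51.2  64. ]
[510 155  12  30 261] [515. 169.] [712.6  37.3  64. ]
[478 156  17  24  90] [483. 169.] [673.8  38.2  64. ]
[325 193  55  11 382] [354. 197.] [516.    6.9  64. ]
[266 211  14  47 513] [273. 235.] [410.9 -42.2  64. ]
[236 221  15  67 697] [243. 254.] [370.4 -67.7  64. ]
[290 223  69   6 205] [325. 224.] [478.7 -28.8  64. ]
[ 604  236   36  164 3012] [628. 339.] [ 902.7 -208.6   64. ]
[293 337  17  21 210] [300. 349.] [ 439.6 -215.8   64. ]
[315 337  39  26 678] [336. 350.] [ 490.3 -217.1   64. ]
```

View pics/w5.png

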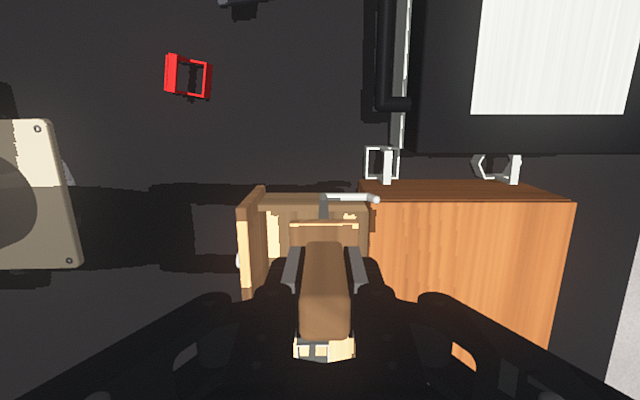

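Run:
```python
from h import *
s,im=load('w5')
print("foot tip",ray('wrist',(377,199),209,s).round(1),"foot mid",ray('wrist',(350,197),199,s).round(1),"corner",ray('wrist',(324,197),199,s).round(1))
for u in [(388,150),(388,167),(387,184),(515,169),(520,155),(512,184)]: print(u,ray('wrist',u,64,s).round(1))
cv2.imwrite('pics/c7.png',cv2.resize(im[110:220,310:530],(800,400),interpolation=cv2.INTER_CUBIC))
```

```text
foot tip [521.8  40.6 209. ] foot mid [500.7  40.2 199. ] corner [478.9  40.7 199. ]
(388, 150) [556.5  64.   64. ]
(388, 167) [557.1  43.4  64. ]
(387, 184) [556.5  22.2  64. ]
(515, 169) [712.5  37.6  64. ]
(520, 155) [716.3  54.6  64. ]
(512, 184) [711.2  19.   64. ]
```

View pics/c7.png

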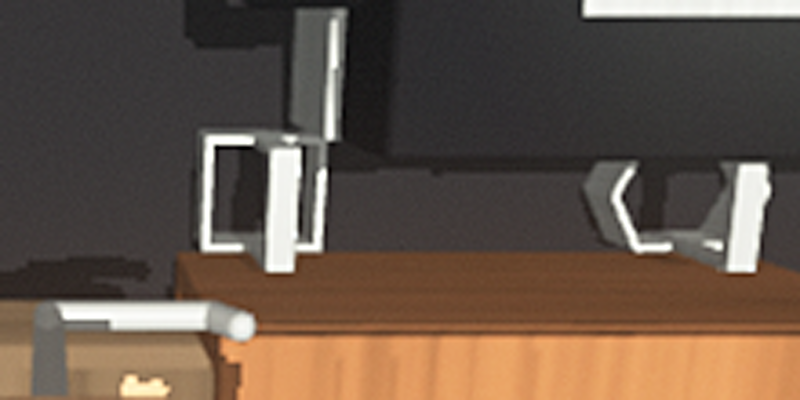

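```bash
python3 -m handwheel '[[0.0015,0,0.03,0],[0,0,0.03,0],[0,0,0.03,0],[0,0,0.03,0],[0,0,0.02,0],[0,0,0.015,0],[0,0,0.005,0],[0,0,0,0]]'; python3 -m handwheel '[[0,0.01,0,0],[0,0.015,0,0],[0,0.015,0,0],[0,0.01,0,0],[0,0.005,0,0],[0,0,0,0]]'
```

```text
time: 13.45
tool_pos: [479.3, 41.5, 173.7]
tcp_rot: [-180.0, -0.0, 88.7]
ft_force: [0.7, 1.1, -0.9]
finger_gap: 17.0
grip_force: 58.7
time: 14.05
tool_pos: [535.2, 39.7, 174.3]
tcp_rot: [180.0, -0.0, 88.7]
ft_force: [-0.4, -0.2, -1.9]
finger_gap: 17.6
grip_force: 58.8
```

```bash
python3 -m handwheel '[[0,0,-0.006,0],[0,0,-0.006,0],[0,0,-0.006,0],[0,0,-0.008,0],[0,0,-0.015,0],[0,0,-0.02,0],[0,0,-0.025,0],[0,0,-0.025,0],[0,0,-0.025,0],[0,0,-0.025,0]]'; python3 -m handwheel '[[0,0,-0.02,0],[0,0,0,0],[0,0,0,0]]'
python3 - <<'E'
from h import *
s,im=snap('w6'); st(); cv2.imwrite('pics/c8.png',im[100:330,230:550])
E
```

```text
time: 15.05
tool_pos: [534.4, 39.8, 337.3]
tcp_rot: [179.9, -0.0, 88.7]
ft_force: [0.6, 0.5, -2.1]
finger_gap: 17.1
grip_force: 58.6
time: 15.35
tool_pos: [534.6, 39.8, 355.3]
tcp_rot: [179.9, -0.0, 88.7]
ft_force: [0.6, -1.0, -2.6]
finger_gap: 17.7
grip_force: 58.7
t 15.4 tcp [534.2  39.8 354.1] rot [-179.95   -0.     88.69] gap 17.3 F [-0.1  1.2 -2.2]
```

View pics/c8.png

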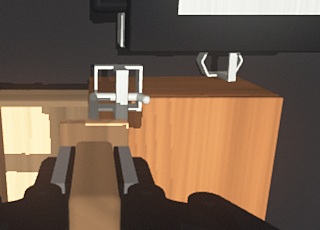

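```bash
python3 -m handwheel '[[-0.003,-0.003,0,0],[-0.008,-0.008,0,0],[-0.012,-0.011,0,0],[-0.015,-0.012,0,0],[-0.017,-0.014,0,0],[-0.017,-0.014,0,0],[-0.014,-0.011,0,0],[-0.009,-0.007,0,0],[-0.004,-0.002,0,0],[-0.001,0,0,0]]'; python3 -m handwheel '[[0,0,0,0],[0,0,0,0],[0,0,0,0],[0,0,0.01,0],[0,0,0.02,0],[0,0,0.03,0],[0,0,0.03,0],[0,0,0.02,0],[0,0,0.01,0],[0,0,0,0]]'
python3 - <<'E'
from h import *
s,im=snap('w7'); st(); cv2.imwrite('pics/c9.png',im[100:330,230:550])
E
```

```text
time: 16.4
tool_pos: [450.0, -58.6, 354.8]
tcp_rot: [180.0, -0.0, 88.6]
ft_force: [0.1, 0.2, -1.2]
finger_gap: 17.6
grip_force: 58.8
time: 17.4
tool_pos: [449.2, -57.9, 233.0]
tcp_rot: [-179.8, -0.0, 88.7]
ft_force: [0.1, -0.7, -0.7]
finger_gap: 17.1
grip_force: 58.5
t 17.45 tcp [450.  -58.2 234.6] rot [-1.7995e+02 -1.0000e-02  8.8690e+01] gap 17.3 F [ 0.4  0.8 -0.8]
```

View pics/c9.png

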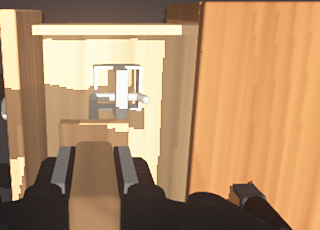

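```bash
python3 -m handwheel '[[0,0,0.012,0],[0,0,0.01,0],[0,0,0.008,0],[0,0,0.007,0],[0,0,0.006,0],[0,0,0.003,0],[0,0,0,0]]'; python3 -m handwheel '[[0,-0.004,0,0],[0,-0.008,0,0],[0,-0.01,0,0],[0,-0.01,0,0],[0,-0.007,0,0],[0,-0.001,0,0],[0,0,0,0]]';python3 - <<'E'
from h import *
s,im=snap('w8'); st(); cv2.imwrite('pics/c10.png',im[100:330,230:550])
E
```

```text
time: 18.15
tool_pos: [450.0, -58.3, 188.4]
tcp_rot: [-180.0, -0.0, 88.7]
ft_force: [-0.7, 0.4, -0.7]
finger_gap: 17.2
grip_force: 58.8
time: 18.85
tool_pos: [410.3, -57.5, 189.2]
tcp_rot: [179.9, 0.0, 88.7]
ft_force: [-0.6, -0.1, -0.7]
finger_gap: 17.1
grip_force: 58.8
t 18.9 tcp [410.5 -57.4 189.1] rot [1.7996e+02 1.0000e-02 8.8680e+01] gap 17.5 F [-0.8 -0.  -0.9]
```

View pics/c10.png

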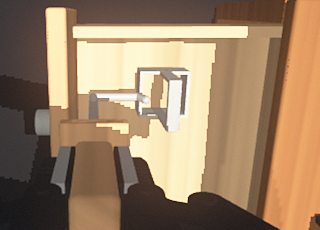

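The hook is free of the bar and the cutter stands upright in the drawer. Next is b.

```bash
python3 -m handwheel '[[0,0,-0.02,0],[0,0,-0.04,0],[0,0,-0.045,0],[0,0,-0.04,0],[0.02,0,-0.01,0],[0.04,0,0,0],[0.0395,0.01,0,0],[0,0.03,0,0],[0,0.04,0,0],[0,0.04,0,0]]'; python3 -m handwheel '[[0,0.04,0,0],[0,0.04,0,0],[0,0.025,0,0],[0,0.0125,0,0],[0,0,0,0],[0,0,0,0],[0,0,0,0]]'
python3 - <<'E'
from h import *
s,im=snap('w9'); st()
n,l,q,c=cv2.connectedComponentsWithStats(((im.min(2)>130)).astype(np.uint8))
for i in range(1,n):
    if q[i,4]>60: print(q[i],c[i].round(0),ray('wrist',c[i],64,s).round(1))
print("expected bar px",proj('wrist',(712.5,36.5,64),s), "tip px",proj('wrist',(693,37,209),s))
E
```

```text
time: 19.9
tool_pos: [534.2, 40.1, 344.0]
tcp_rot: [179.9, 0.0, 88.8]
ft_force: [-0.4, 0.4, -0.2]
finger_gap: 17.4
grip_force: 59.0
time: 20.6
tool_pos: [649.5, 36.8, 344.1]
tcp_rot: [-180.0, -0.0, 88.7]
ft_force: [-0.4, -0.2, -0.0]
finger_gap: 17.3
grip_force: 59.2
t 20.65 tcp [649.5  36.8 344.3] rot [179.97  -0.    88.7 ] gap 17.2 F [-0.6 -0.  -1.3]
[  295     0   162   115 17819] [373.  56.] [709.  166.7  64. ]
[  508     0   132   400 40488] [586. 197.] [984.3  -6.   64. ]
[350 155  17  23  88] [356. 169.] [689.4  36.5  64. ]
[371 154  22  29 312] [377. 168.] [716.3  37.5  64. ]
[326 193  54  11 381] [354. 197.] [6.867e+02 6.000e-01 6.400e+01]
[191 209  24  10 221] [202. 213.] [490.3 -17.6  64. ]
[202 223  16  32 243] [211. 238.] [498.2 -52.1  64. ]
[332 223  26   4  92] [346. 225.] [676.  -36.9  64. ]
[194 229   9  15 107] [198. 237.] [480.5 -49.8  64. ]
[184 233  13  31 257] [190. 248.] [467.5 -65.2  64. ]
[ 158  269   64   46 1676] [186. 287.] [ 454.5 -122.9   64. ]
[ 99 294  17  52 414] [108. 319.] [ 337.3 -170.1   64. ]
[173 347  18  19 178] [182. 357.] [ 434.9 -237.1   64. ]
expected bar px [374.34751953 168.39020886] tip px [376.03901573 195.7456625 ]
```

```bash
python3 -m handwheel '[[0,0,0.03,0],[0,0,0.03,0],[0,0,0.03,0],[0,0,0.03,0],[0,0,0.025,0],[0,0,0.02,0],[0,0,0.006,0],[0,0,0,0]]'; python3 -m handwheel '[[0,0.01,0,0],[0,0.012,0,0],[0,0.012,0,0],[0,0.009,0,0],[0,0,0,0],[0,0,0,0]]'; python3 -m handwheel '[[0,0,-0.006,0],[0,0,-0.006,0],[0,0,-0.006,0],[0,0,-0.008,0],[0,0,-0.015,0],[0,0,-0.02,0],[0,0,-0.025,0],[0,0,-0.025,0],[0,0,-0.025,0],[0,0,-0.025,0]]'; python3 -m handwheel '[[0,0,-0.02,0],[0,0,0,0],[0,0,0,0]]'
python3 - <<'E'
from h import *
s,im=snap('w10'); st()
n,l,q,c=cv2.connectedComponentsWithStats(((im.min(2)>130)).astype(np.uint8))
for i in range(1,n):
    if q[i,4]>60 and 250<c[i][0]<450: print(q[i],c[i].round(0),ray('wrist',c[i],64,s).round(1))
zb=s['tool_pos'][2]-135+3.5+6
print(proj('wrist',(713,37,zb),s),[ray('wrist',c[i],zb,s).round(1).tolist() for i in range(1,n) if q[i,4]>60 and 250<c[i][0]<450])
E
```

```text
time: 21.45
tool_pos: [649.1, 36.7, 172.4]
tcp_rot: [-179.9, -0.0, 88.7]
ft_force: [-0.3, 0.1, -0.4]
finger_gap: 17.8
grip_force: 59.1
time: 22.05
tool_pos: [693.4, 35.7, 174.4]
tcp_rot: [179.9, -0.0, 88.7]
ft_force: [0.7, -0.1, -1.2]
finger_gap: 17.5
grip_force: 59.0
time: 23.05
tool_pos: [692.8, 35.6, 336.3]
tcp_rot: [179.9, 0.0, 88.7]
ft_force: [0.2, 1.1, -1.7]
finger_gap: 17.4
grip_force: 58.9
time: 23.35
tool_pos: [693.2, 35.7, 354.5]
tcp_rot: [179.9, -0.0, 88.7]
ft_force: [-0.1, 0.4, -2.7]
finger_gap: 17.4
grip_force: 59.1
t 23.4 tcp [692.7  35.6 352.9] rot [-179.94    0.     88.69] gap 17.4 F [ 0.2  0.3 -2.7]
[  250     0   157   114 17182] [328.  56.] [701.1 168.6  64. ]
[326 165  54  45 911] [355. 188.] [733.6   8.   64. ]
[315 166  26  29 149] [325. 176.] [694.5  25.4  64. ]
[303 223  56   6 108] [333. 224.] [704.4 -40.9  64. ]
[348.46012697 197.79500972] [[698.4, 144.0, 229.0], [718.4, 44.8, 229.0], [694.3, 55.5, 229.0], [700.4, 14.6, 229.0]]
```

```bash
python3 -m handwheel '[[0,-0.005,0,0],[0,-0.012,0,0],[0,-0.02,0,0],[0,-0.03,0,0],[0,-0.035,0,0],[0,-0.035,0,0],[0,-0.033,0,0],[0,-0.03,0,0],[-0.003,-0.02,0,0],[-0.008,-0.012,0,0]]'; python3 -m handwheel '[[-0.015,-0.0065,0,0],[-0.022,0,0,0],[-0.028,0,0,0],[-0.03,0,0,0],[-0.03,0,0,0],[-0.025,0,0,0],[-0.018,0,0,0],[-0.011,0,0,0],[-0.005,0,0,0],[-0.001,0,0,0]]'; python3 -m handwheel '[[0,0,0,0],[0,0,0,0],[0,0,0,0],[0,0,0.01,0],[0,0,0.02,0],[0,0,0.03,0],[0,0,0.03,0],[0,0,0.02,0],[0,0,0.01,0],[0,0,0,0]]'
python3 - <<'E'
from h import *
s,im=snap('w11'); st()
n,l,q,c=cv2.connectedComponentsWithStats(((im.min(2)>130)&(im.max(2).astype(int)-im.min(2)<40)).astype(np.uint8))
zb=s['tool_pos'][2]-135+3.5+6
for i in range(1,n):
    if q[i,4]>60: print(q[i],c[i].round(0),ray('wrist',c[i],zb,s).round(1))
E
```

```text
time: 24.4
tool_pos: [458.6, 30.4, 352.8]
tcp_rot: [-179.9, -0.0, 88.7]
ft_force: [0.9, -0.1, -2.4]
finger_gap: 17.1
grip_force: 58.9
time: 25.4
tool_pos: [449.8, -154.7, 353.4]
tcp_rot: [-180.0, -0.0, 88.7]
ft_force: [-0.2, -0.6, -2.1]
finger_gap: 17.0
grip_force: 59.0
time: 26.4
tool_pos: [449.1, -154.2, 232.0]
tcp_rot: [-179.8, -0.1, 88.7]
ft_force: [-0.2, 0.3, -2.0]
finger_gap: 17.3
grip_force: 58.8
t 26.45 tcp [ 449.8 -154.6  233.6] rot [-1.7995e+02 -2.0000e-02  8.8700e+01] gap 17.5 F [-0.3  0.1 -0.3]
[344  54  29  55 931] [355.  81.] [473.5 -63.8 106.5]
[324  60  20  49 300] [329.  84.] [454.  -64.9 106.5]
[220  90   5  23  88] [222. 101.] [373.4 -75.4 106.5]
[316 165  26  28 159] [326. 176.] [ 450.1 -134.2  106.5]
[ 325  165   55   50 1021] [355. 190.] [ 473.9 -146.4  106.5]
[451 231  26  32 424] [466. 248.] [ 567.5 -198.1  106.5]
[233 253   4  19  63] [235. 262.] [ 370.7 -207.4  106.5]
[465 255  10  21  75] [469. 264.] [ 571.4 -213.6  106.5]
[489 272  31  29 548] [505. 287.] [ 605.2 -235.9  106.5]
```

Same lowering and retreat as before.

```bash
python3 -m handwheel '[[0,0,0.012,0],[0,0,0.01,0],[0,0,0.008,0],[0,0,0.007,0],[0,0,0.006,0],[0,0,0.003,0],[0,0,0,0]]'; python3 -m handwheel '[[0,-0.004,0,0],[0,-0.008,0,0],[0,-0.01,0,0],[0,-0.01,0,0],[0,-0.007,0,0],[0,-0.001,0,0],[0,0,0,0]]'; python3 -m handwheel '[[0,0,-0.01,0],[0,0,-0.02,0],[0,0,-0.04,0],[0,0,-0.04,0],[0,0,-0.04,0],[0,0,0,0]]'
python3 - <<'E'
from h import *
s,im=snap('w12'); st()
t,ti=snap('t12','top'); 
c,ci=snap('s12','scene')
o=np.zeros((600,800,3),np.uint8); o[:300,:480]=cv2.resize(im,(480,300)); o[300:,:]=cv2.resize(ti[120:270,180:420],(800,300))[:300] if 0 else cv2.resize(ti[120:270,180:580],(800,300),interpolation=cv2.INTER_CUBIC); o[:300,480:]=cv2.resize(ci[130:280,330:490],(320,300),interpolation=cv2.INTER_CUBIC)
cv2.imwrite('pics/c11.png',o)
E
```

```text
time: 27.15
tool_pos: [449.8, -154.7, 187.4]
tcp_rot: [-180.0, -0.0, 88.7]
ft_force: [-0.1, -0.1, -0.1]
finger_gap: 17.3
grip_force: 59.1
time: 27.85
tool_pos: [409.9, -154.0, 188.1]
tcp_rot: [180.0, 0.0, 88.7]
ft_force: [0.5, -0.1, -0.4]
finger_gap: 17.3
grip_force: 59.1
time: 28.45
tool_pos: [412.3, -154.9, 345.4]
tcp_rot: [179.4, 0.3, 88.7]
ft_force: [0.3, 0.0, -1.0]
finger_gap: 17.2
grip_force: 59.2
t 28.5 tcp [ 411.6 -154.6  342.2] rot [1.7964e+02 1.7000e-01 8.8700e+01] gap 17.3 F [-0.  -0.3 -1.6]
```

View pics/c11.png

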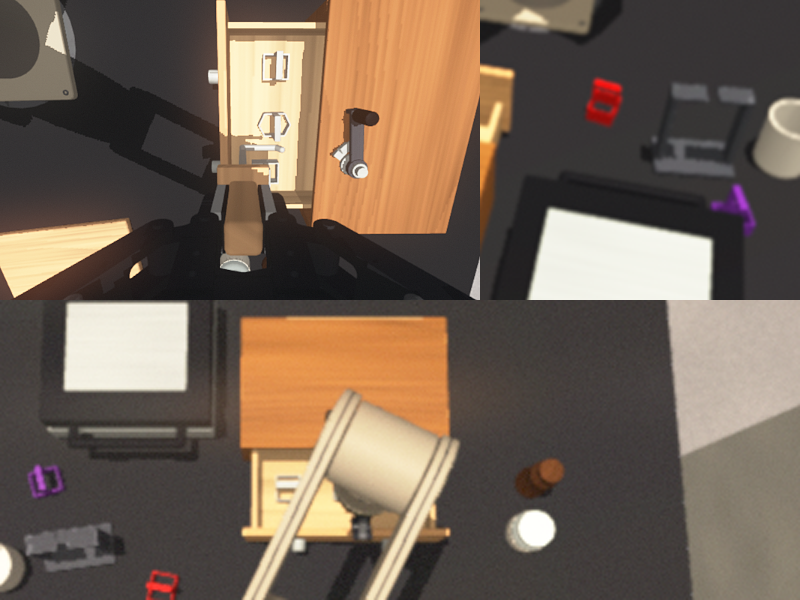

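View: all three cutters stand upright in the drawer, the gap is empty, and the stand is undisturbed. Next I hang the rod back up.

```bash
python3 -m handwheel '[[0.03,-0.004,-0.01,0],[0.05,-0.005,-0.01,0],[0.05,-0.005,0,0],[0.05,-0.005,0,0],[0.05,-0.005,0,0],[0.05,-0.005,0,0],[0.05,-0.005,0,0],[0.05,-0.005,0,0],[0.046,-0.004,0,0],[0.03,0,0,0]]'; python3 -m handwheel '[[0,0,0,-4.55],[0,0,0,-4.55],[0,0,0,0],[0,0,0,0],[0,0,0,0]]'
python3 - <<'E'
from h import *
st(); R,t,p=cam('top')
for nm in('t12','t2'):
    im=cv2.imread(f'pics/{nm}.png')
    n,l,q,c=cv2.connectedComponentsWithStats(((im.min(2)>120)&(im.max(2).astype(int)-im.min(2)<35)).astype(np.uint8))
    print(nm,[(q[i].tolist(),ray('top',c[i],30).round(0)[:2].tolist()) for i in range(1,n) if 12<q[i,4]<600 and 95<c[i][0]<520 and c[i][1]>90])
E
```

```text
time: 29.6
tool_pos: [376.0, 303.0, 355.5]
tcp_rot: [-179.8, 0.1, 88.8]
ft_force: [0.2, -0.7, -1.0]
finger_gap: 17.5
grip_force: 59.1
time: 30.1
tool_pos: [377.6, 299.9, 357.0]
tcp_rot: [-179.9, 0.0, 97.7]
ft_force: [-0.5, -0.3, -1.1]
finger_gap: 17.2
grip_force: 59.2
t 30.1 tcp [377.6 299.9 357. ] rot [-1.7994e+02  3.0000e-02  9.7660e+01] gap 17.2 F [-0.5 -0.3 -1.1]
t12 [([223, 185, 44, 1, 44], [577.0, 211.0]), ([318, 211, 12, 3, 32], [477.0, -59.0]), ([435, 225, 23, 21, 375], [391.0, -474.0]), ([326, 239, 6, 7, 38], [374.0, -75.0]), ([170, 243, 16, 22, 208], [345.0, 437.0]), ([158, 258, 11, 11, 34], [314.0, 489.0]), ([462, 290, 14, 6, 40], [194.0, -542.0]), ([480, 304, 15, 31, 157], [101.0, -590.0]), ([88, 351, 20, 21, 340], [-2.0, 693.0])]
t2 [([288, 141, 12, 5, 48], [722.0, 38.0]), ([365, 174, 7, 6, 33], [597.0, -216.0]), ([358, 181, 6, 6, 14], [575.0, -192.0]), ([222, 184, 46, 2, 47], [577.0, 210.0]), ([291, 184, 8, 2, 15], [575.0, 37.0]), ([287, 187, 13, 4, 51], [561.0, 44.0]), ([288, 194, 12, 4, 28], [534.0, 42.0]), ([434, 225, 24, 21, 373], [391.0, -474.0]), ([326, 240, 6, 6, 35], [372.0, -75.0]), ([371, 240, 7, 6, 37], [369.0, -229.0]), ([170, 243, 16, 22, 204], [346.0, 437.0]), ([158, 258, 11, 11, 33], [315.0, 488.0]), ([462, 290, 14, 6, 35], [195.0, -543.0]), ([480, 304, 14, 31, 154], [102.0, -589.0]), ([88, 351, 20, 21, 338], [-2.0, 693.0])]
```

```bash
python3 -m handwheel '[[0.0025,0.0015,0,0],[0,0,0,0],[0,0,0,0]]'; python3 -c "
from h import *
s,im=snap('w13'); p=s['tool_pos']; z=p[2]-135
g=cv2.cvtColor(im,cv2.COLOR_BGR2GRAY)
print(p,proj('wrist',(p[0],p[1],145),s))"; python3 -m handwheel '[[0,0,0.03,0],[0,0,0.02,0],[0,0,0.02,0],[0,0,0,0]]'
```

```text
time: 30.4
tool_pos: [378.9, 302.9, 357.7]
tcp_rot: [180.0, -0.0, 97.8]
ft_force: [-0.2, -0.0, -1.3]
finger_gap: 17.3
grip_force: 59.1
[378.92781658 302.88222226 357.68188328] [323.96196238 179.5158028 ]
time: 30.85
tool_pos: [377.5, 302.0, 284.4]
tcp_rot: [-179.7, 0.1, 97.8]
ft_force: [-0.2, 0.4, -1.1]
finger_gap: 17.1
grip_force: 58.9
```

```bash
python3 -m handwheel '[[0,0,0.02,0],[0,0,0.03,0],[0,0,0.03,0],[0,0,0.02,0],[0,0,0.01,0],[0,0,0,0]]'; python3 -m handwheel '[[0,0,0.004,0],[0,0,0.003,0],[0,0,0.002,0],[0,0,0,0],[0,0,0,0]]'
```

```text
time: 31.45
tool_pos: [378.5, 302.7, 177.2]
tcp_rot: [-179.9, 0.0, 97.8]
ft_force: [-0.6, 0.6, -1.0]
finger_gap: 17.0
grip_force: 59.2
time: 31.95
tool_pos: [379.0, 303.0, 169.0]
tcp_rot: [180.0, -0.0, 97.8]
ft_force: [0.5, 0.7, -1.5]
finger_gap: 17.0
grip_force: 59.2
```

```bash
python3 -m handwheel '[[0,0,0.002,0],[0,0,0.001,0],[0,0,0,0],[0,0,0,0]]'; python3 -m handwheel '[[0,0,0.001,0],[0,0,0,0],[0,0,0,0]]'
```

```text
time: 32.35
tool_pos: [378.9, 303.0, 165.8]
tcp_rot: [180.0, -0.0, 97.8]
ft_force: [-0.5, -0.9, 0.4]
finger_gap: 17.5
grip_force: 59.2
time: 32.65
tool_pos: [378.9, 303.0, 165.7]
tcp_rot: [180.0, -0.0, 97.8]
ft_force: [-4.0, -1.7, 9.1]
finger_gap: 17.5
grip_force: 60.3
```

```bash
python3 -m handwheel '[[0,0,-0.001,0],[0,0,0,0],[0,0,0,0],[0,0,0,0],[0,0,0,0]]' 0.05; python3 -m handwheel '[[0,0,-0.02,0],[0,0,-0.03,0],[0,0,-0.04,0],[0,0,-0.04,0],[0,0,0,0],[0,0,0,0]]'; python3 -m handwheel '[[-0.03,0,0,0],[-0.03,0,0,0],[-0.007,0,0,7.8],[0,0,0,0],[0,0,0,0]]' 0
python3 - <<'E'
from h import *
s,im=snap('w14'); st()
for nm,roi in (('w4',None),('w14',None)):
    s,im=load(nm); u0=proj('wrist',(377,302.5,175),s).astype(int); x0,y0=u0-[50,45]; y0=max(y0,0)
    c=im[y0:u0[1]+45,x0:u0[0]+50]; hsv=cv2.cvtColor(c,cv2.COLOR_BGR2HSV)
    m=((hsv[...,1]>60)&(hsv[...,2]>120)&(hsv[...,0]<30)).astype(np.uint8)
    k=max(cv2.findContours(m,cv2.RETR_EXTERNAL,cv2.CHAIN_APPROX_NONE)[0],key=cv2.contourArea)
    rc=cv2.minAreaRect(k); print(nm,rc[1],rc[2],ray('wrist',np.array(rc[0])+[x0,y0],153,s).round(1))
E
```

```text
time: 33.15
tool_pos: [378.8, 302.9, 165.5]
tcp_rot: [-180.0, 0.0, 97.8]
ft_force: [0.2, 0.5, -0.8]
finger_gap: 50.2
grip_force: 0.0
time: 33.75
tool_pos: [379.5, 303.3, 296.9]
tcp_rot: [179.9, -0.1, 97.8]
ft_force: [0.6, -0.7, -0.4]
finger_gap: 50.2
grip_force: 0.0
time: 34.25
tool_pos: [387.5, 236.5, 294.4]
tcp_rot: [-179.9, 0.0, 90.1]
ft_force: [-0.1, 0.9, -0.5]
finger_gap: -0.1
grip_force: 0.0
t 34.3 tcp [387.5 236.8 294.7] rot [-1.7992e+02  2.0000e-02  9.0180e+01] gap 0.1 F [ 0.7  0.5 -0.8]
w4 (43.50107955932617, 42.552589416503906) 82.56858825683594 [376.8 302.6 153. ]
w14 (44.12345886230469, 42.850669860839844) 81.8698959350586 [378.8 303.5 153. ]
```

The rod hangs where it started, within about 2 mm. Next I push the drawer with closed fingers, off to the side of the latch knob.

```bash
python3 -m handwheel '[[-0.04,0,0,0],[-0.05,-0.006,0,0],[-0.05,-0.006,0,0],[-0.05,-0.006,0,0],[-0.05,-0.006,0,0],[-0.042,-0.0115,0,0],[0,0,0,0],[0,0,0,0]]' 0; python3 -m handwheel '[[0,0,0.03,0],[0,0,0.04,0],[0,0,0.04,0],[0,0,0.04,0],[0,0,0.03,0],[0,0,0.018,0],[0,0,0,0],[0,0,0,0]]'
```

```text
time: 35.1
tool_pos: [352.5, -44.5, 295.5]
tcp_rot: [-180.0, -0.0, 89.9]
ft_force: [0.2, 0.5, 0.4]
finger_gap: -0.0
grip_force: 0.0
time: 35.9
tool_pos: [352.8, -42.7, 98.0]
tcp_rot: [-180.0, -0.0, 90.2]
ft_force: [-0.1, -0.6, -0.2]
finger_gap: 0.2
grip_force: 0.0
```

```bash
python3 -m handwheel '[[0,0.004,0,0],[0,0.006,0,0],[0,0.007,0,0],[0,0.008,0,0],[0,0.01,0,0],[0,0.012,0,0],[0,0.012,0,0],[0,0.012,0,0],[0,0.012,0,0],[0,0.012,0,0]]'; python3 -m handwheel '[[0,0.012,0,0],[0,0.01,0,0],[0,0.006,0,0],[0,0.005,0,0],[0,0.004,0,0],[0,0.002,0,0],[0,0,0,0]]'
```

```text
time: 36.9
tool_pos: [448.3, -44.4, 97.4]
tcp_rot: [-180.0, 0.0, 90.0]
ft_force: [-2.4, -2.1, 0.2]
finger_gap: 0.0
grip_force: 1.3
time: 37.6
tool_pos: [486.8, -43.9, 97.8]
tcp_rot: [180.0, -0.0, 90.0]
ft_force: [0.0, 0.5, -0.4]
finger_gap: -0.1
grip_force: 0.0
```

```bash
python3 -m handwheel '[[0,0.004,0,0],[0,0.003,0,0],[0,0.002,0,0],[0,0,0,0]]'; python3 -m handwheel '[[0,0.002,0,0],[0,0.002,0,0],[0,0.002,0,0],[0,0,0,0]]'
```

```text
time: 38.0
tool_pos: [495.9, -44.0, 97.8]
tcp_rot: [180.0, -0.0, 90.0]
ft_force: [-0.1, -0.8, 0.4]
finger_gap: -0.4
grip_force: 0.0
time: 38.4
tool_pos: [499.9, -44.1, 97.6]
tcp_rot: [-179.8, -0.0, 90.0]
ft_force: [-13.7, -0.1, 11.6]
finger_gap: 0.1
grip_force: 7.0
```

The drawer is on its stop. I'll back off and look at the latch.

```bash
python3 -m handwheel '[[0,-0.015,0,0],[0,-0.01,-0.03,0],[0,0,-0.05,0],[0,0,-0.05,0],[0,0,-0.05,0],[-0.04,0.01,-0.02,0],[-0.05,0.02,0,0],[-0.04,0.015,0,0],[0,0,0,0],[0,0,0,0]]'; python3 -m handwheel '[[0,0,0,0],[0,0,0,0]]'
python3 - <<'E'
from h import *
s,im=snap('w15'); st()
hsv=cv2.cvtColor(im,cv2.COLOR_BGR2HSV)
wood=((hsv[...,1]>70)&(hsv[...,0]<30)&(hsv[...,2]>50)).astype(np.uint8)
wood=cv2.morphologyEx(wood,cv2.MORPH_CLOSE,np.ones((3,3)))
print("exp knob",proj('wrist',(563,-127,193),s),"pivot",proj('wrist',(572,-206,160),s))
x,y=proj('wrist',(563,-127,193),s).astype(int)
n,l,q,c=cv2.connectedComponentsWithStats(((im.max(2)<60)).astype(np.uint8))
for i in range(1,n):
    if q[i,4]>80: print(q[i],c[i].round(0))
cv2.imwrite('pics/c12.png',cv2.resize(im[max(0,y-80):y+160,x-120:x+120],(600,600)))
R=[ (i,j) for i,j in [(0,0)]]
E
```

```text
time: 39.4
tool_pos: [520.1, -171.2, 297.1]
tcp_rot: [-180.0, -0.0, 89.9]
ft_force: [-0.9, 0.4, -1.0]
finger_gap: -0.3
grip_force: 0.0
time: 39.6
tool_pos: [520.0, -169.4, 297.9]
tcp_rot: [180.0, -0.0, 90.1]
ft_force: [0.6, 0.1, 0.8]
finger_gap: -0.2
grip_force: 0.0
t 39.65 tcp [ 520.1 -169.4  298. ] rot [179.96   0.    90.07] gap 0.1 F [ 0.1 -0.3  0.7]
exp knob [383.89899523 150.25463176] pivot [383.24410275 236.9135294 ]
[    0    54   629   346 67047] [258. 276.]
```

Run:
```python
from h import *
s,im=load('w15'); hsv=cv2.cvtColor(im,cv2.COLOR_BGR2HSV)
x0,y0=330,100; w=im[y0:270,x0:460]
V=w.max(2); S=hsv[y0:270,x0:460,1]
for nm,m in (("dark",V<60),("grey",(S<70)&(V>=60)&(V<150)),("bright",(S<70)&(V>=150))):
    n,l,q,c=cv2.connectedComponentsWithStats(m.astype(np.uint8))
    for i in range(1,n):
        if q[i,4]>40:
            print(nm,q[i]+[x0,y0,0,0,0],(c[i]+[x0,y0]).round(1))
            k=cv2.findContours((l==i).astype(np.uint8),0,2)[0][0]; print("   rect",cv2.minAreaRect(k))
for y in range(110,265,5): print(y,''.join('#' if v<45 else '+' if sa<70 and v<140 else 'O' if sa<70 else '.' for v,sa in zip(im[y,330:460:2].max(1),hsv[y,330:460:2,1])))
```

```text
dark [341 258  16  12 157] [348.3 263.8]
   rect ((18.5, 163.5), (11.0, 15.0), 90.0)
grey [ 355  160   43   87 1413] [378.7 199.2]
   rect ((44.414085388183594, 103.01091003417969), (86.70059967041016, 37.508323669433594), 82.76307678222656)
grey [376 228  13  11  44] [380.7 231.8]
   rect ((50.919471740722656, 131.95639038085938), (5.406930923461914, 13.845020294189453), 55.00798034667969)
grey [330 247  13  23 257] [335.1 258.6]
   rect ((6.0, 158.0), (22.0, 12.0), 90.0)
bright [348 192  22  26 314] [359.5 205.5]
   rect ((30.585636138916016, 104.37294006347656), (15.311859130859375, 27.576213836669922), 48.012786865234375)
bright [363 213   8  23  78] [365.7 223. ]
   rect ((35.457008361816406, 123.54618072509766), (5.586893081665039, 22.23470687866211), 16.389541625976562)
bright [373 224  23  23 362] [384.6 235.5]
   rect ((54.0, 135.0), (22.0, 22.0), 0.0)
110 .................................................................
115 .................................................................
120 .................................................................
125 ............
[... 1243 characters left out ...]

215 ............OOO...+OO.+OOOOOOO+O.................................
220 .................OOO+.++++++OO+OO................................
225 ................OOO.++++OOOOOOO++................................
230 .................O++++OOO++++OOOO+...............................
235 ..................O+++O+OOOOOOOOO+...............................
240 ....................++OOOOOOOOOOO................................
245 ........................+OOOOO...................................
250 +++++............................................................
255 +++++............................................................
260 ++++++.+.+.+.....................................................
```

Run:
```python
from h import *
s,im=load('w15'); g=im.max(2)
print(g[110:172:6,350:410:4])
m=(g[100:172,350:415]<105).astype(np.uint8)
n,l,q,c=cv2.connectedComponentsWithStats(m)
for i in range(1,n):
    if q[i,4]>40: print(q[i]+[350,100,0,0,0],(c[i]+[350,100]).round(1))
for z in (158,165,172): print('hub',z,ray('wrist',(384.6,235.5),z,s).round(1))
for z in (155,): print('lever mid',ray('wrist',(379.5,178),z,s).round(1))
```

```text
[[249 246 245 244 248 245 244 236 242 244 242 238 246 242 240]
 [250 245 245 244 247 245 243 234 242 244 242 237 246 242 240]
 [249 245 245 245 247 245 242 235 243 244 240 238 245 242 240]
 [249 245 245 245 246 246 241 234 243 245 241 238 246 241 240]
 [249 245 245 246 246 246 240 235 243 244 239 240 246 240 241]
 [249 245 246 246 180 102  83  91  90  79 246 242 245 240 243]
 [249 244 245 248 159  84  89  90 104 109 106  89 250 239 245]
 [248 244 244 253 163  85  88 100 102 103 100  99 209 239 248]
 [248 244 244 253 159 101  92  94 100  99  97  91 252 239 249]
 [247 245 244 247 146 138  97  97 105  88 180 248 241 238 249]
 [247 244 244 247 145 126 145 144 148 149 203 245 240 238 249]]
[367 138  31  27 603] [381.4 151.8]
hub 158 [ 573.5 -205.4  158. ]
hub 165 [ 572.2 -202.8  165. ]
hub 172 [ 570.8 -200.2  172. ]
lever mid [ 567.1 -154.5  155. ]
```

```bash
python3 -m handwheel '[[0,0,0,-6.6],[0.018,0.025,0,0],[0.0173,0.0236,0,0],[0,0,0,0],[0,0,0.03,0],[0,0,0.03,0],[0,0,0.01,0],[0,0,0,0]]' 0.04 20
python3 - <<'E'
from h import *
s,im=snap('w16'); st(); print("top px if ok",proj('wrist',(564.2,-128.7,193),s)); g=im.max(2)
u,v=proj('wrist',(564.2,-128.7,193),s).astype(int)
for y in range(v-40,v+40,5): print(y,g[y,u-48:u+49:6])
E
```

```text
time: 40.45
tool_pos: [562.9, -129.2, 225.9]
tcp_rot: [-179.8, -0.1, 96.6]
ft_force: [0.6, 0.0, 0.6]
finger_gap: 40.1
grip_force: 0.0
t 40.5 tcp [ 563.9 -129.6  227.9] rot [-1.7997e+02 -1.0000e-02  9.6600e+01] gap 39.7 F [ 0.6 -0.1  0.1]
top px if ok [326.94357561 241.35592896]
201 [128 124 135 145 136 137 216 243 243 230 207 233 227 235 230 231 238]
206 [124 124 127 142 133 136 141  73  76  80  73 231 224 236 228 233 236]
211 [122 120 128 141 134 134 140  75  60  62  98 236 224 236 228 238 237]
216 [124 120 130 140 133 132 142  57  60  60  60 132 124 208 226 241 235]
221 [122 118 132 140 129 129 140  55  55  54  56 130 129 135 241 248 135]
226 [120 115 132 137 132 130 122  50  52  53  55 132 130 128 125 130 135]
231 [120 116 132 134 129 128 108  51  52  51  50 103 132 128 124 141 133]
236 [120 111 133 132 130 129  70  51  49  53  49  60 132 123 126 136 132]
241 [120 113 135 128 131 131  77  44  46  47  51  44 130 123 130 135 135]
246 [121 115 133 129 130 130 114  43  44  47  47 117 129 120 135 132 136]
251 [ 33 115 137 127 128 130 107  50  43  44  52 119 127 120 137 117  54]
256 [ 34 118 136 129 128 130 105  65  65  65  63 118 126 116 137 105  53]
261 [ 33 121 134 126 125 129 107  61  64  65  62 120 125 117 134 102  52]
266 [ 34 125 134 124 123 118  89  62  61  66  60 110 125 116 133 101  49]
271 [ 31 127 132 125 109 137 112  60  62  67  55 142 118 118 131  80  47]
276 [ 32 127 134 108 141 141  89  62  64  68  51 129 121 123 129  59  47]
```

```bash
python3 -m handwheel '[[0,0.001,0.02,0],[0,0,0.02,0],[0,0,0.015,0],[0,0,0.005,0],[0,0,0,0],[0,0,0,0]]' 0.04; python3 -m handwheel '[[0,0,0,0],[0,0,0,0],[0,0,0,0]]' 0.024 20;  python3 -m handwheel '[[-0.0002,-0.0052,0,-4],[-0.0002,-0.0052,0,-4],[-0.0002,-0.0052,0,-4],[-0.0002,-0.0052,0,-4],[-0.0002,-0.0052,0,-4],[0,0,0,0]]'
```

```text
time: 41.1
tool_pos: [565.9, -130.0, 169.0]
tcp_rot: [179.9, 0.0, 96.6]
ft_force: [-0.4, -0.5, 0.9]
finger_gap: 40.0
grip_force: 0.0
time: 41.4
tool_pos: [565.6, -129.8, 168.2]
tcp_rot: [180.0, 0.0, 96.6]
ft_force: [-0.9, 0.2, 0.7]
finger_gap: 24.2
grip_force: 0.0
time: 42.0
tool_pos: [542.6, -136.5, 170.0]
tcp_rot: [179.7, 0.1, 116.8]
ft_force: [1.0, 1.9, 2.4]
finger_gap: 24.1
grip_force: 1.4
```

```bash
python3 -m handwheel '[[-0.0002,-0.0052,0,-4],[-0.0002,-0.0052,0,-4],[-0.0002,-0.0052,0,-4],[-0.0002,-0.0052,0,-4],[-0.0002,-0.0052,0,-4],[-0.0002,-0.0052,0,-4],[-0.0002,-0.0052,0,-4],[-0.0002,-0.0052,0,-4],[0,0,0,0]]'
```

```text
time: 42.9
tool_pos: [511.1, -164.9, 168.8]
tcp_rot: [180.0, 0.1, 148.7]
ft_force: [0.6, 2.0, 1.6]
finger_gap: 24.2
grip_force: 1.2
```

```bash
python3 -m handwheel '[[-0.0002,-0.0052,0,-4],[-0.0002,-0.0052,0,-4],[-0.0002,-0.0052,0,-4],[-0.0002,-0.0052,0,-4],[-0.0002,-0.0052,0,-4],[-0.0002,-0.0052,0,-4],[-0.0002,-0.0052,0,-4],[-0.0002,-0.0035,0,-2],[0,0,0,0],[0,0,0,0]]'
```

```text
time: 43.9
tool_pos: [499.5, -203.2, 167.5]
tcp_rot: [-180.0, -0.0, 178.5]
ft_force: [0.4, -0.7, 0.2]
finger_gap: 24.0
grip_force: 0.0
```

```bash
python3 -m handwheel '[[0,0,0,0],[0,0,0,0],[0,0,-0.02,0],[0,0,-0.03,0],[0,0,-0.04,0],[0,0,-0.04,0],[0,0,0,0],[0,0,0,0],[0,0,0,0]]' 0.05
python3 - <<'E'
from h import *
s,im=snap('w17'); st()
m=(im.max(2)<105).astype(np.uint8)
for z in (186,193): print(z,proj('wrist',(499,-203,z),s))
u,v=proj('wrist',(499,-203,186),s).astype(int)
for y in range(v-48,v+49,6): print(y,im.max(2)[y,u-48:u+49:6])
E
```

```text
time: 44.8
tool_pos: [499.2, -202.8, 296.4]
tcp_rot: [180.0, -0.1, 178.6]
ft_force: [0.8, -1.1, -1.1]
finger_gap: 49.8
grip_force: 0.0
t 44.85 tcp [ 499.  -202.7  295.9] rot [ 1.7993e+02 -1.4000e-01  1.7858e+02] gap 49.8 F [-0.4 -0.3  0.3]
186 [322.06171836 203.7079831 ]
193 [322.02793503 206.13528866]
155 [46 49 50 50 49 51 53 50 52 51 80 82 82 81 82 84 86]
161 [53 51 52 54 53 51 54 51 55 54 85 83 83 84 84 87 87]
167 [ 57  55  53  67 114 115  52  72  60  73  88  87  87  86  92  90  92]
173 [ 57  56  54 155 172 171 114  59  58  62  61  61  68  66  71  70  69]
179 [160 159 156 152 173 168 139 155  71  70  79 149 152 155 156 152 153]
185 [162 165 163 153 175 157 155 136  59  60  67 165 169 167 167 168 168]
191 [174 176 175 174 175 176 175 110  66  69  69 173 175 176 178 177 178]
197 [165 163 167 165 169 170 170  53  74  73  74 180 182 183 180 182 182]
203 [217 216 215 214 216 214 255  90  75  78  76 255 255 255 255 255 255]
209 [211 212 211 211 209 209 255 122  76  76 136 255 255 255 255 255 255]
215 [155 157 160 159 157 255 248 121 152 157 121 248 248 247 247 247 247]
221 [160 160 160 160 150 248 248 133 156 157 122 246 247 246 246 245 246]
227 [174 169 172 173 253 252 252 139 157 157 204 252 252 252 252 252 252]
233 [174 175 174 255 252 252 252 142 157 161 217 163 240 251 252 251 251]
239 [163 165 201 250 249 250 251 150 159 164 155 255 255 253 251 250 250]
245 [250 241 248 248 249 249 250 155 159 163 255 254 238 255 252 251 250]
251 [250 251 250 250 250 251 147 156 162 165 220 246 253 253 236 247 247]
```

```bash
python3 -m handwheel '[[0,0.03,0,0],[0,0.03,0,0],[0,0,0,0],[0,0,0,0],[0,0,0,0],[0,0,0,0]]'; python3 -c "
from h import *
snap('w18')"; python3 -m handwheel '[[0,-0.04,0,0],[0,-0.04,0,0],[0,-0.04,0,0],[0,0,0,0],[0,0,0,0],[0,0,0,0],[0,0,0,0]]'
python3 - <<'E'
from h import *
snap('w19')
for nm in('w18','w19'):
    s,im=load(nm); print(s['tool_pos'].round(1)); g=im.max(2)
    u,v=proj('wrist',(499,-204,186),s).astype(int); print(u,v)
    for y in range(185,212,4):
        d=np.where(g[y,u-45:u+46]<112)[0]+u-45
        print(y,d.min() if len(d) else None,d.max() if len(d) else None,len(d))
    for z in (178,186,194,201): print(z,[proj('wrist',(x,yy,z),s).round(1).tolist() for x,yy in ((498,-213),(498,-195))])
E
```

```text
time: 45.45
tool_pos: [500.9, -143.8, 297.1]
tcp_rot: [180.0, -0.1, 178.5]
ft_force: [-0.8, -0.6, -0.2]
finger_gap: 50.2
grip_force: 0.0
time: 46.2
tool_pos: [498.4, -262.2, 297.8]
tcp_rot: [180.0, 0.0, 178.6]
ft_force: [0.5, 0.2, -0.2]
finger_gap: 50.1
grip_force: 0.0
[ 500.9 -143.8  297.1]
244 203
185 250 270 21
189 246 270 25
193 242 270 29
197 241 270 30
201 241 270 30
205 243 270 28
209 249 270 22
178 [[235.2, 199.5], [257.9, 199.0]]
186 [[232.6, 202.1], [255.9, 201.6]]
194 [[229.9, 204.9], [253.9, 204.3]]
201 [[227.3, 207.4], [252.0, 206.8]]
[ 498.4 -262.2  297.8]
397 202
185 383 404 22
189 383 408 26
193 383 411 29
197 382 412 28
201 382 412 23
205 394 409 16
209 None None 0
178 [[384.3, 198.8], [406.9, 198.3]]
186 [[386.1, 201.4], [409.4, 200.9]]
194 [[388.0, 204.1], [412.0, 203.6]]
201 [[389.7, 206.6], [414.4, 206.1]]
```

```bash
python3 -m handwheel '[[0,0,-0.02,0],[0,0,-0.02,0],[0,0,0,0],[0,0,0,0],[0,0,0,0]]'
python3 - <<'E'
from h import *
s,im=snap('w20')
# drawer front outer top edge should sit at x~508,z134
for x in (380,508): print(x,proj('wrist',(x,-262,134),s).round(0))
u=int(proj('wrist',(508,-262,134),s)[0]); print(im[120:230:5,u].tolist())
st(); print(r.hand_in())
E
```

```text
time: 46.75
tool_pos: [498.0, -262.5, 336.5]
tcp_rot: [180.0, -0.1, 178.6]
ft_force: [-1.0, 0.0, -0.1]
finger_gap: 50.0
grip_force: 0.0
380 [320.  57.]
508 [323. 190.]
[[40, 42, 44], [58, 59, 64], [70, 69, 76], [76, 76, 82], [74, 77, 84], [45, 48, 58], [49, 52, 65], [46, 52, 66], [47, 55, 71], [79, 84, 100], [44, 52, 72], [91, 126, 167], [95, 132, 177], [100, 136, 182], [117, 167, 223], [226, 252, 255], [218, 254, 255], [129, 196, 250], [125, 194, 249], [138, 210, 253], [134, 208, 252], [127, 196, 249]]
t 46.8 tcp [ 497.9 -262.5  336.4] rot [ 1.7994e+02 -9.0000e-02  1.7861e+02] gap 50.1 F [ 0.5  0.9 -0.5]
the job is handed in; nothing more can be done
None
```

I handed the job in at 46.8 s: all three cutters present (b, e and a rectangular a or c) went into the drawer, the drawer is shut, the latch has dropped into its notch and the rod hangs in its stand; the hand-in returned no verdict.

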